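# Free the tube block from its toggle clamp

## Task

The small drilled aluminium tube block is held in the grey clamping fixture. Flip the clamp arm up past its centre so that it stays open, leaning back, then lift the block out and set it down (do not drop it) standing flat in the empty steel tray.

Things in the scene. Friction and masses are not known exactly. Their poses are not given: they have to be found in the camera images.
- fixture: Grey clamp fixture fixed to the worktop. Origin: on the worktop below the middle of the block's seat. Base plate x -85 to +130 mm, y +-45 mm, 12 mm thick; the block stands on it between stops 6 mm high (2 mm play). Hinge axis along y at x +95, z 82 mm, in steel cheeks 90 mm high. The shut arm runs level from the hinge to -x over the block; middle of its black end grip at x -58, z 82 mm.
- clamp (a joint): Clamp arm angle, rad: 0 shut, 1.57 upright (centre), 2.1 open on its stop, leaning back. Turns about the fixture's +y: the grip goes up and over towards its +x. Light (under 2 N at the grip): let go before upright it falls shut, past it it falls open and stays. Grip: 22 mm wide (along the hinge axis), 18 high, 56 long, middle 153 mm from the hinge axis and, when shut, 33 mm from the block's face.
- tube_block: Aluminium tube block, 50 x 50 x 50 mm high, four 12 mm holes in its top, about 0.3 kg, standing in the fixture under the clamp arm. Origin at the centre of its underside, z up, sides parallel to its x and y axes (as the fixture's at the start). A longer block with eight holes nearby is not wanted.
- tray: Empty open steel tray, fixed to the worktop: 180 mm (x) by 140 mm (y) by 20 mm high, walls and floor 4 mm thick. Origin at the centre of its underside, z up.
Things that resemble listed ones, but are neither listed nor needed, are in the scene too. Leave any orange look-alike of the tube_block alone.

How it is judged (in metres and radians):
On the way, in this order (a step that is already met when the one before it is completed fails the run):
1. the clamp arm is open past its centre (over 1.85 rad) while the block still stands in its seat (value of joint clamp above 1.85 rad and z of tube_block in the frame of fixture below 0.025 m and horizontal distance between tube_block and fixture below 0.02 m), for 0.2 s.
2. the block is lifted out, its underside over 40 mm above the worktop (z of tube_block in the frame of fixture above 0.04 m), for 0.1 s.
At the end, for the whole second after the job is handed in: The clamp arm rests open, past 1.85 rad; the tube block stands upright (within 10 degrees) and at rest on the tray's floor, anywhere inside its walls (underside within 10 mm of the worktop) (value of joint clamp above 1.85 rad and x of tube_block in the frame of tray between -0.066 and 0.066 m and y of tube_block in the frame of tray between -0.046 and 0.046 m and z of tube_block in the frame of tray below 0.01 m and angle between tube_block's own z axis and vertical below 0.17 rad and linear speed of tube_block below 0.02 m/s); the robot touches nothing.
It fails at once if the block is let go of outside the fixture with its underside more than 40 mm above the worktop (dropped) (horizontal distance between tube_block and fixture above 0.06 m and height (world z) of tube_block above 0.04 m and contact force between the fingers and tube_block below 0.1 N).
It also fails if it takes over 56 s, if anything falls off the work surface, if the arm or the gripper's body presses on something with over 40 N, if the wrist force passes 120 N, or if a joint passes its speed limit or range.

## Robot

A 6-joint arm with a two-finger parallel gripper is mounted at the origin on a cart in front of the work surface, level with it; the furniture and walls round the work are solid. World frame = base frame: x ahead of the robot, y to its left, z up, the work surface at z = 0. Lengths are in mm, angles in rad, forces in N, time in s.
With the tool pointing down it reaches from about 325 to 875 mm from the base axis. Payload 4.4 kg.
Tool frame: the origin (TCP) lies between the finger pads; the fingertips stand 14 mm ahead of it and the grasp point (between the pads) lies 5 mm behind it; z points along the fingers, y is the direction in which the jaws open and shut (so a half turn about z gives the same grasp; the last joint's range is limited). The gripper opens to 85 mm and grips with 20 to 120 N. Pads are 22 mm wide; open, the fingers measure 114 mm over their backs; the gripper's body (76 mm by 85 mm) begins 54 mm behind the grasp point. The pads swing forward as they close: fully open they stand 13 mm farther back than shut.
Start: joints at [-1.431, 0.207, 1.542, -0, 1.393, -0.15], TCP at [164.851, -550.864, 245.282] pointing down, gripper open.
Joint ranges: [-2.73, 2.73], [-0.86, 2.22], [0.23, 2.46], [-1.11, 4.25], [0.08, 2.63], [-2.82, 2.82]. Speed limits (rad/s): [2.79, 2.79, 3.14, 3.14, 3.14, 3.14].

## Interface

Orientations are given as a unit quaternion [w, x, y, z].
In Python, from plant import manip, eyes gives the robot as it stands.
- The arm moves only by the tool carry_out, never from a script. Its argument "increments" is a list of rows, each a list of 7 numbers: the shift along the tool's x, y, z in units of 40 cm (1.0 is 40 cm), then the turn, a rotation vector about the tool's x, y, z in units of 180 degrees (1.0 is 180 degrees), then the closure, from -1 (fully open) to 1 (shut). In form: [[tx, ty, tz, ax, ay, az, gripper], ...]. A call has 1 to 5 rows; each row shifts and turns the commanded pose from where the row before left it, along the tool's axes as they then stand; what a row does not reach is not made up. A row lasts 1/12 s, in which the tool goes at most 41.7 mm and 7.16 degrees, less where a joint would pass 70% of its speed; a pose out of reach is approached as far as the arm can. A call with a number of a shift or a turn outside -1 to 1 is refused whole. A call with a gripper value outside its range is refused whole. The fingers move at their own pace and stop on an object; the grip force is fixed at half the most. Time passes only in rows, so rows that do not move let the fingers close. It gives the time, the measured TCP pose, the force and the opening at its end, in the units of the state.
- manip.observe(): the state, without advancing time (a new reading comes with each control period).
- eyes.camera(name): name is "scene" or "top"; returns a dict with "pixels" (384x512x3 uint8, red, green, blue), "fx", "fy", "cx", "cy" (pixels), "R" (3x3) and "t" (3): a world point X has camera coordinates R X + t. Camera axes: x right, y down, z forward; pixel columns grow to the right and rows downward; lengths in mm; the calibration is good to about 2 mm. A picture is of the moment at which its call begins. There is no depth.
- manip.sign_off(): hands the job in, once; it reports no verdict.
Trained networks look in the newest picture that a camera, given by its name, has taken for a name from the list of things; names that differ only in an ending like _2 or _b are one class to them, and where a whole thing is asked for, a point or a joint stands for the part that bears it (a point fixed in the world has none). Each returns a list of dicts, best first, with "conf" (0 to 1); they miss things now and then, are a little off and sometimes report something else, mostly with a low value. They report only what shows in the picture. A call takes as long as a camera call. They do not tell look-alikes from the thing itself.
- eyes.silhouettes(camera, name): "region" (384x512 bool, what is visible of it) and "box" ([left, top, right, bottom] in pixels, round what is visible of it).
The state is a dict: "time": time; "joints": joint angles; "joint_vel": joint speeds; "joint_efforts": joint torques, N m; "position": TCP position; "tcp_rot": TCP orientation; "contact_force": force on the tool from outside, world axes, zero at the start; "torque": the same for the moment, N m; "grip_width": opening from 0.0 (shut) to 1.0 (fully open).
Only numpy, scipy, OpenCV 4.12 (cv2) and the standard library are available. Lean on these libraries where they do the work, as an engineer would, in place of code of your own. Each camera call takes 0.05 s, during which the arm holds its last target.

## Working session

There is one attempt and no reset: what is moved stays moved. The work goes in short steps, Python scripts to look and compute and a tool call to move; the robot and the scene stay as the last step left them, time stands still between calls to the robot, and variables do not carry over. Pictures are saved under pics/ and viewed, and the job is handed in when it is done.

Besides the shell and the picture viewer there is one more tool, called after "Call:" in YAML: its name, and indented under it one key for each argument. carry_out: Moves the arm, as the interface text tells. Shifts and turns lie within -1 to 1; 1 stands for 40 cm of shift or 180 degrees of turn. Its arguments: {"type":"object","properties":{"increments":{"type":"array"}},"required":["increments"]}

```bash
ls; mkdir -p pics; python3 - <<'E'
from plant import manip, eyes
import cv2, pickle
print(manip.observe())
for n in ("scene","top"):
    c=eyes.camera(n); pickle.dump(c,open(f"pics/{n}0.pkl","wb"))
    cv2.imwrite(f"pics/{n}0.png",cv2.resize(c["pixels"][:,:,::-1],(800,600),interpolation=cv2.INTER_CUBIC))
    print(n,c["fx"],c["cx"],c["cy"],c["R"],c["t"])
    for k in ("fixture","tube_block","tray","clamp"):
        for r in eyes.silhouettes(n,k): print(k,r["conf"],r["box"],r["region"].sum())
E
```

```text
pics
{'time': 0.0, 'joints': array([-1.43048783e+00,  2.07446240e-01,  1.54300381e+00,  1.38708613e-05,
        1.39348949e+00, -1.50503759e-01]), 'joint_vel': array([-4.50751836e-04,  7.96355796e-06, -1.29631018e-04,  5.79285751e-04,
       -2.75445585e-03,  9.25063535e-04]), 'joint_efforts': array([ 8.09564153e-04, -3.83036828e+01, -2.91598874e+01, -6.23972801e-05,
        1.05205231e-02,  1.03187116e-05]), 'position': array([ 164.7557957 , -550.11353866,  244.08718679]), 'tcp_rot': array([-1.17339157e-03,  9.89446639e-01,  1.44892966e-01,  1.28069168e-05]), 'contact_force': array([ 0.6766922 , -0.02396633, -0.54040988]), 'torque': array([ 0.04727619, -0.01116377, -0.05695207]), 'grip_width': 1.0034041732007954}
scene 394.68661891823325 249.8723214530242 192.94462291987955 [[-0.78634933 -0.61769613  0.01030624]
 [-0.45849562  0.57233791 -0.67986108]
 [ 0.41404891 -0.53933367 -0.7332685 ]] [383.64775899 318.93488856 652.8008753 ]
fixture 0.88 [145.1, 208.5, 258.5, 298.6] 4199
tube_block 0.64 [149.3, 187.3, 176.7, 224.6] 846
tube_block 0.58 [253.0, 266.4, 293.4, 312.4] 1142
tube_block 0.57 [196.9, 230.5, 229.2, 263.0] 705
tube_block 0.27 [250.3, 120.7, 338.3, 179.4] 2879
tray 0.73 [254.4, 122.6, 339.5, 177.1] 2870
tray 0.56 [160.7, 205.4, 247.6, 258.5] 1002
clamp 0.6 [159.7, 206.3, 250.8, 256.8] 886
top 347.149362387597 254.51073105529588 193.46599697367503 [[-0.00631214 -0.99986783 -0.01498276]
 [-0.98278729  0.00896934 -0.1845229 ]
 [ 0.1846329   0.01356013 -0.982714  ]] [-27.46789997 539.43320734 832.39830107]
fixture 0.6 [160.3, 178.1, 244.9, 223.9] 2542
tube_block 0.93 [207.3, 136.2, 227.8, 157.5] 466
tube_block 0.7 [197.4, 252.2, 222.2, 275.4] 471
tray 0.56 [326.7, 149.6, 384.6, 220.2] 3695
clamp 0.88 [163.7, 189.5, 243.3, 210.9] 554
```

View pics/scene0.png

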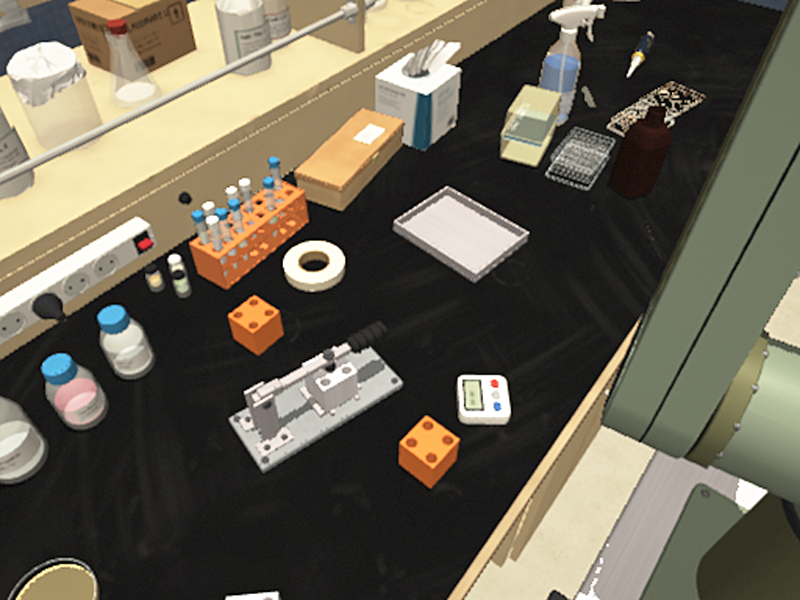

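View pics/top0.png

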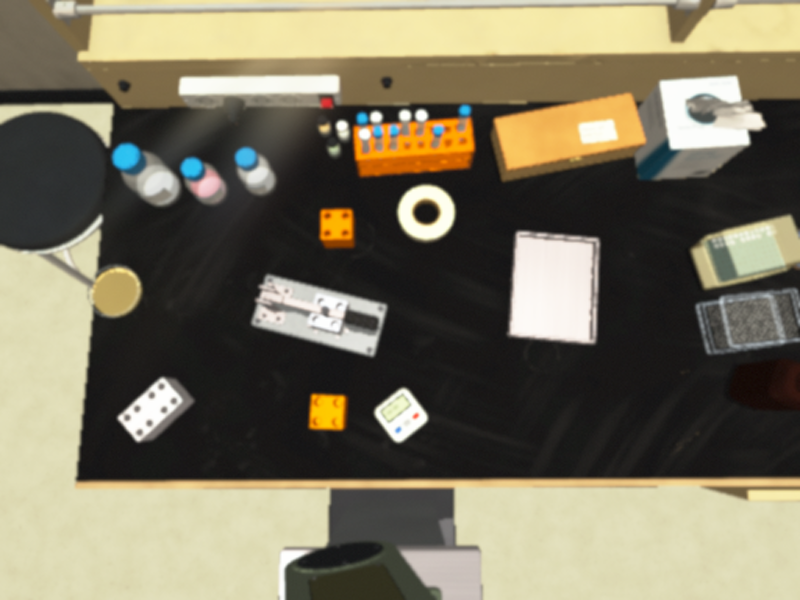

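```bash
python3 - <<'E'
import cv2, pickle,numpy as np
a=pickle.load(open("pics/scene0.pkl","rb"))["pixels"][:,:,::-1]; b=pickle.load(open("pics/top0.pkl","rb"))["pixels"][:,:,::-1]
cv2.imwrite("pics/c1.png",cv2.resize(a[200:305,140:265],None,fx=6,fy=5.7,interpolation=cv2.INTER_CUBIC))
cv2.imwrite("pics/c2.png",cv2.resize(b[170:235,155:255],None,fx=8,fy=8,interpolation=cv2.INTER_CUBIC))
cv2.imwrite("pics/c3.png",cv2.resize(b[140:230,315:395],None,fx=6,fy=6,interpolation=cv2.INTER_CUBIC))
E
```

```text
(no output)
```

View pics/c1.png

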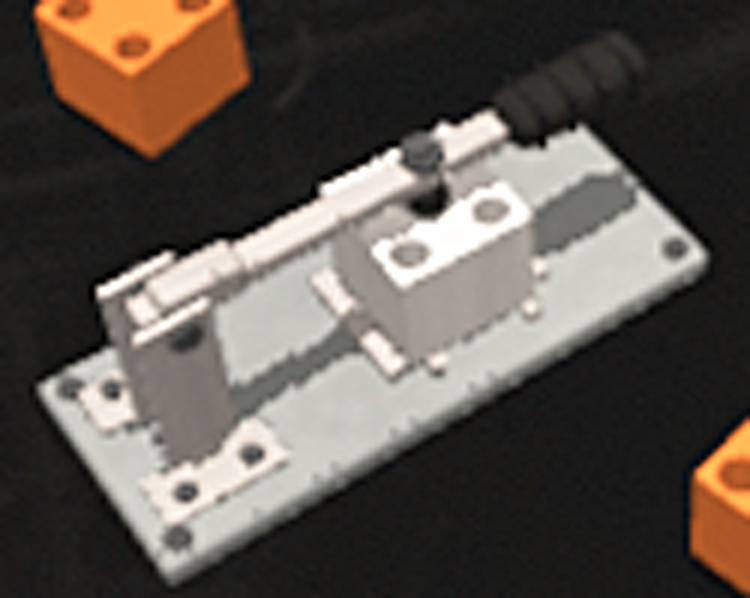

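View pics/c2.png

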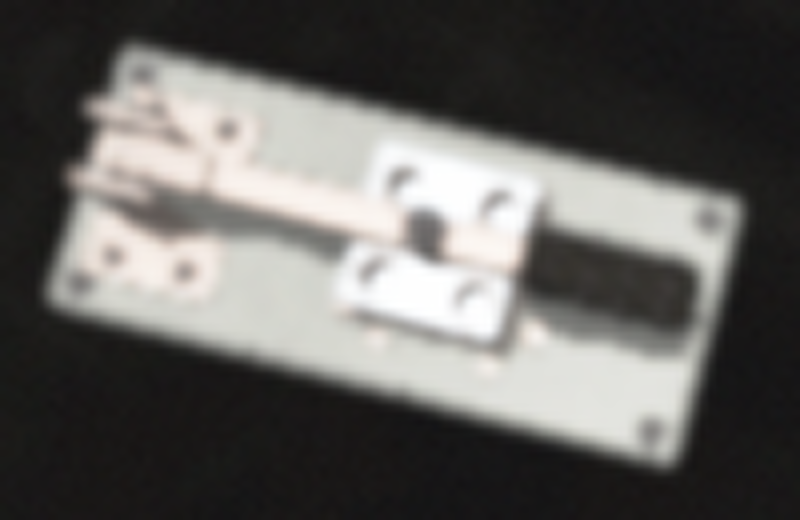

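View pics/c3.png

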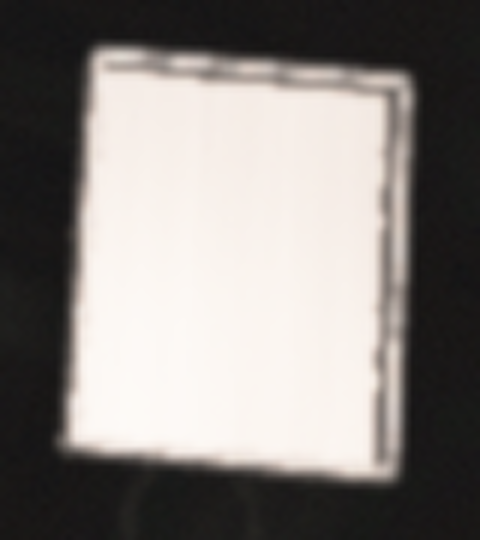

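```bash
cat > h.py <<'E'
import pickle,numpy as np,cv2
from scipy.optimize import least_squares
def proj(c,X):
    X=np.atleast_2d(X); p=X@np.array(c["R"]).T+np.array(c["t"])
    return np.c_[c["fx"]*p[:,0]/p[:,2]+c["cx"],c["fy"]*p[:,1]/p[:,2]+c["cy"]]
def place(q,P):
    P=np.atleast_2d(P).astype(float); c,s=np.cos(q[2]),np.sin(q[2])
    return np.c_[q[0]+c*P[:,0]-s*P[:,1],q[1]+s*P[:,0]+c*P[:,1],P[:,2]]
def fit(obs,q0):
    f=lambda q:np.concatenate([(proj(c,place(q,P))-uv).ravel() for c,P,uv in obs])
    r=least_squares(f,q0,loss='soft_l1'); return r.x,f(r.x).reshape(-1,2)
def load(n): return pickle.load(open(f"pics/{n}.pkl","rb"))
E
python3 - <<'E'
from h import *
T=load("top0");S=load("scene0")
u=lambda a,sx,sy,ox,oy:(np.array(a,float)+.5)/[sx,sy]-.5+[ox,oy]
P=np.array([[130,-45,12],[130,45,12],[-85,-45,12],[-85,45,12]])
top=u([(125,42),(47,300),(745,198),(672,468)],8,8,155,170)
sc=u([(40,385),(170,575),(583,125),(708,258)],6,5.7,140,200)
for o in ([(T,P,top)],[(S,P,sc)],[(T,P,top),(S,P,sc)]):
    q,r=fit(o,[500,100,1.5]);print(q.round(3),r.round(1).tolist())
P2=np.array([[90,70,20],[90,-70,20],[-90,-70,20],[-90,70,20]])
t2=u([(92,48),(412,72),(397,480),(65,450)],6,6,315,140)
s2=u([(393,228),(449,187),(528,234),(476,277)],800/512,600/384,0,0)
for o in ([(T,P2,t2)],[(S,P2,s2[[1,2,3,0]])],[(S,P2,s2[[0,1,2,3]])]):
    q,r=fit(o,[500,-200,0]);print(q.round(3),r.round(1).tolist())
E
```

```text
[521.808  81.136   1.308] [[0.2, 0.1], [-0.2, -0.1], [-0.1, 0.4], [0.1, -0.5]]
[518.963  81.456   1.291] [[0.1, -0.2], [-0.3, 0.2], [-1.4, -3.0], [2.2, 0.9]]
[520.734  81.237   1.302] [[0.3, 0.3], [-0.2, 0.1], [-0.1, 1.0], [-0.1, 0.1], [-0.3, -0.1], [-0.2, 0.0], [-2.3, -3.7], [1.5, 0.0]]
[ 571.043 -295.506   12.462] [[0.2, 0.2], [-0.6, 0.9], [-0.3, -0.4], [0.7, -0.5]]
[ 565.519 -293.538   -1.524] [[3.9, 0.2], [-1.8, -11.0], [-2.7, -0.0], [2.9, 8.5]]
[ 5.67896e+02 -2.90543e+02 -1.08000e-01] [[-0.1, -2.8], [-1.2, 0.6], [1.0, 0.5], [0.1, -0.0]]
```

```bash
python3 - <<'E'
from h import *
T=load("top0");S=load("scene0")
q=[521.5,81.2,1.305]
b=[(x,y,z) for z in (62,) for x,y in ((25,25),(25,-25),(-25,-25),(-25,25))]
pl=[(130,-45,12),(130,45,12),(-85,45,12),(-85,-45,12)]
g=[(-30,11,82),(-30,-11,82),(-86,-11,82),(-86,11,82)]
for c,n,(x0,x1,y0,y1),k in ((T,"t",(155,255,170,235),8),(S,"s",(140,265,200,300),6)):
    im=cv2.resize(c["pixels"][y0:y1,x0:x1,::-1],None,fx=k,fy=k,interpolation=cv2.INTER_CUBIC)
    for pts,col in ((b,(0,0,255)),(pl,(0,255,0)),(g,(255,0,255)),([(95,-15,82),(95,15,82)],(255,255,0))):
        uv=((proj(c,place(q,pts))-[x0,y0]+.5)*k-.5).astype(np.int32)
        cv2.polylines(im,[uv],True,col,1)
    cv2.imwrite(f"pics/o_{n}.png",im)
print(place(q,[(-58,0,82),(95,0,82),(0,0,62)]).round(1))
E
```

```text
[[506.3  25.2  82. ]
 [546.5 172.9  82. ]
 [521.5  81.2  62. ]]
```

View pics/o_t.png

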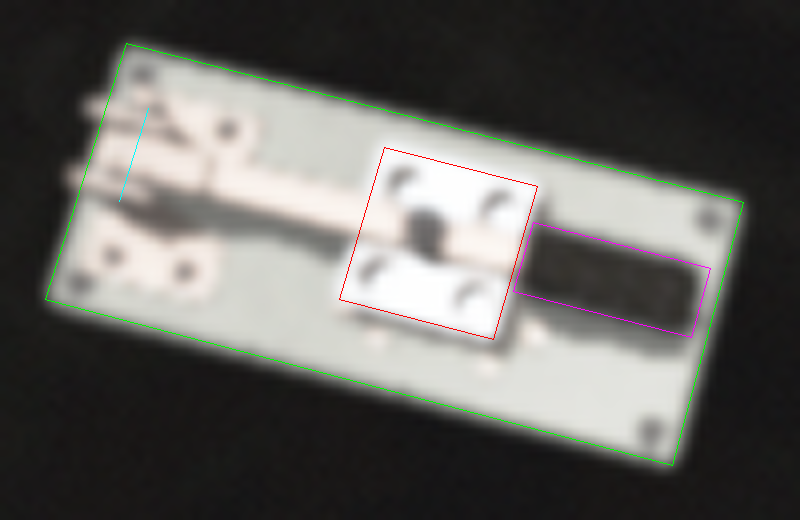

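View pics/o_s.png

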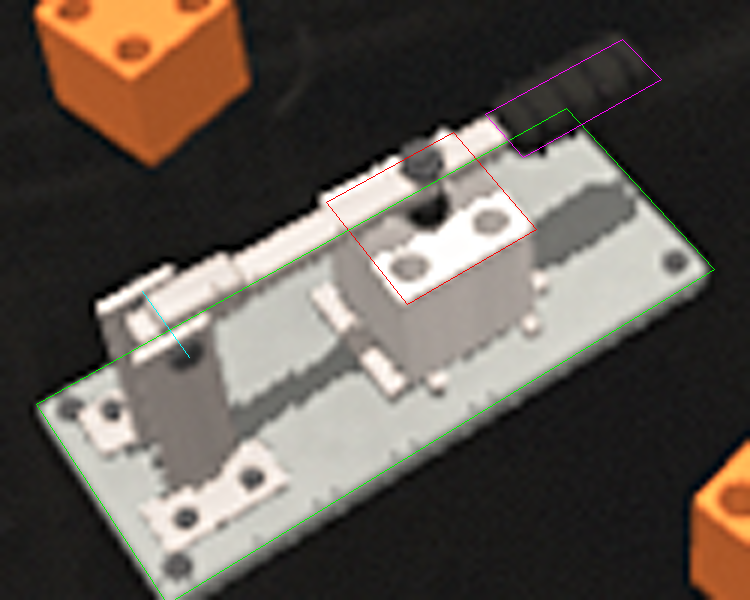

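Candidates for the block: the metallic four-hole cube under the clamp arm (top pixel ≈208,200), orange cubes (216,147) and (210,264), and the long metallic eight-hole block (≈98,262). I chose the metallic cube in the fixture. The close crops confirm it: four holes, seated between stops, clamp screw above it. The overlay of the fitted fixture pose agrees to about 2 mm.

I'll first turn the tool so that its x axis lies along the fixture's x axis.

Call:
carry_out:
  increments:
    - [0,0,0,0,0,-0.0323,-1]
    - [0,0,0,0,0,-0.0323,-1]
    - [0,0,0,0,0,-0.0323,-1]
    - [0,0,0,0,0,-0.0323,-1]
    - [0,0,0,0,0,-0.0323,-1]

```text
time: 0.92
position: [164.9, -550.9, 245.3]
tcp_rot: [0.0, 0.92, 0.391, 0.0]
contact_force: [0.2, 0.6, 0.2]
grip_width: 1.004
```

Call:
carry_out:
  increments:
    - [0,0,0,0,0,-0.0323,-1]
    - [0,0,0,0,0,-0.0323,-1]
    - [0,0,0,0,0,-0.0323,-1]
    - [0,0,0,0,0,-0.0323,-1]
    - [0,0,0,0,0,-0.0323,-1]

```text
time: 1.33
position: [164.9, -550.9, 245.3]
tcp_rot: [0.0, 0.793, 0.609, -0.0]
contact_force: [0.4, -0.5, -0.5]
grip_width: 1.0
```

```bash
cat > st.py <<'E'
from plant import manip
import numpy as np,sys
from scipy.spatial.transform import Rotation as Ro
Q=(521.5,81.2,1.305)
def st(tgt=None):
    s=manip.observe(); q=s["tcp_rot"]; R=Ro.from_quat([q[1],q[2],q[3],q[0]]).as_matrix()
    p=s["position"]; d=p-[Q[0],Q[1],0]; c,sn=np.cos(Q[2]),np.sin(Q[2])
    F=[c*d[0]+sn*d[1],-sn*d[0]+c*d[1],p[2]]
    print("t",round(s["time"],2),"pos",p.round(1),"fix",np.round(F,1),"psi",round(np.arctan2(R[1,0],R[0,0]),4),"toolz",R[:,2].round(3),"f",s["contact_force"].round(1),"w",round(s["grip_width"],3),"j",s["joints"].round(2))
    if tgt is not None: # target in fixture frame
        W=np.array([Q[0]+c*tgt[0]-sn*tgt[1],Q[1]+sn*tgt[0]+c*tgt[1],tgt[2]])
        u=R.T@(W-p)/400; print("target",W.round(1),"units",u.round(4),"rows min",round(np.linalg.norm(u)*400/41.7,1))
st([float(a) for a in sys.argv[1:4]] if len(sys.argv)>3 else None)
E
python3 st.py -60 0 180
```

```text
t 1.33 pos [ 164.9 -550.9  245.3] fix [-703.6  178.1  245.3] psi 1.3106 toolz [ 0. -0. -1.] f [ 0.4 -0.5 -0.5] w 1.0 j [-1.43  0.21  1.54  0.    1.39 -1.17]
target [505.7  23.3 180. ] units [1.6064 0.4541 0.1633] rows min 16.1
```

Call:
carry_out:
  increments:
    - [0.08,0.0225,0,0,0,0,-1]
    - [0.08,0.0225,0,0,0,0,-1]
    - [0.08,0.0225,0,0,0,0,-1]
    - [0.08,0.0225,0,0,0,0,-1]
    - [0.08,0.0225,0,0,0,0,-1]

```text
time: 1.75
position: [250.7, -407.0, 245.3]
tcp_rot: [0.0, 0.795, 0.607, 0.0]
contact_force: [0.1, -0.3, -0.2]
grip_width: 1.0
```

Call:
carry_out:
  increments:
    - [0.08,0.0225,0,0,0,0,-1]
    - [0.08,0.0225,0,0,0,0,-1]
    - [0.08,0.0225,0,0,0,0,-1]
    - [0.08,0.0225,0,0,0,0,-1]
    - [0.08,0.0225,0,0,0,0,-1]

```text
time: 2.17
position: [336.2, -264.3, 245.6]
tcp_rot: [0.0, 0.795, 0.607, 0.0]
contact_force: [0.4, -0.0, 0.2]
grip_width: 1.002
```

Call:
carry_out:
  increments:
    - [0.08,0.0225,0,0,0,0,-1]
    - [0.08,0.0225,0,0,0,0,-1]
    - [0.08,0.0225,0,0,0,0,-1]
    - [0.08,0.0225,0,0,0,0,-1]
    - [0.08,0.0225,0,0,0,0,-1]

```text
time: 2.58
position: [421.6, -121.5, 245.7]
tcp_rot: [0.0, 0.794, 0.607, 0.0]
contact_force: [0.1, -0.2, 0.3]
grip_width: 1.0
```

```bash
python3 st.py -60 0 180
```

```text
t 2.58 pos [ 421.6 -121.5  245.7] fix [-221.8   43.1  245.7] psi 1.3055 toolz [ 0.001 -0.001 -1.   ] f [ 0.1 -0.2  0.3] w 1.0 j [-0.48 -0.09  1.86 -0.    1.38 -0.21]
target [505.7  23.3 180. ] units [0.4046 0.1079 0.1641] rows min 4.3
```

Call:
carry_out:
  increments:
    - [0.08,0.0215,0.02,0,0,0,-1]
    - [0.08,0.0215,0.035,0,0,0,-1]
    - [0.08,0.0215,0.035,0,0,0,-1]
    - [0.08,0.0215,0.035,0,0,0,-1]
    - [0.08,0.0215,0.035,0,0,0,-1]

```text
time: 3.0
position: [505.2, 21.7, 181.0]
tcp_rot: [0.0, 0.794, 0.608, 0.0]
contact_force: [0.8, -0.4, -0.4]
grip_width: 1.001
```

```bash
python3 - <<'E'
from plant import eyes
import pickle
from h import *
for n in ("scene","top"):
    c=eyes.camera(n); pickle.dump(c,open(f"pics/{n}1.pkl","wb"))
a=load("scene1")["pixels"][150:310,130:330,::-1]; cv2.imwrite("pics/s1.png",cv2.resize(a,None,fx=3.7,fy=3.7,interpolation=cv2.INTER_CUBIC))
E
python3 st.py -60 0 77
```

```text
t 3.1 pos [504.2  23.9 178.8] fix [-59.9   1.7 178.8] psi 1.3107 toolz [-0.004  0.002 -1.   ] f [-0.3 -0.8 -0.3] w 1.0 j [-0.13  0.13  1.78  0.    1.24  0.13]
target [505.7  23.3  77. ] units [-0.0006  0.0053  0.2544] rows min 2.4
```

View pics/s1.png

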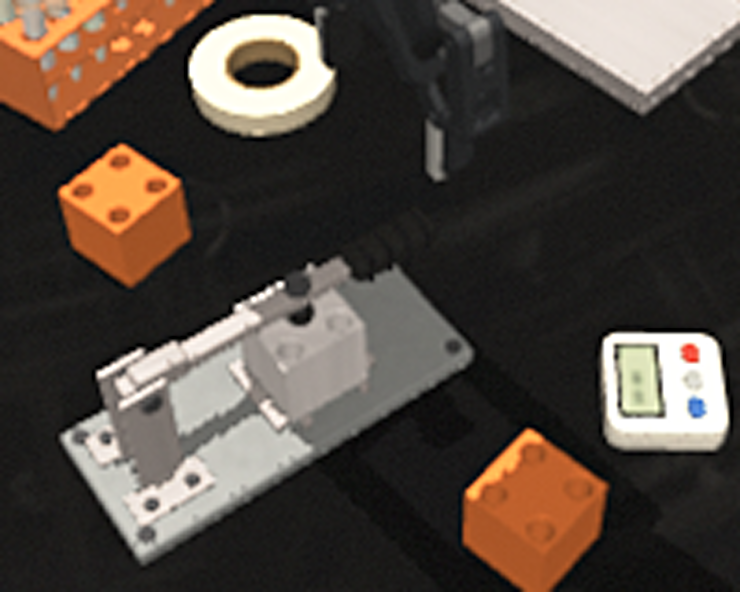

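The scene picture shows the open gripper above and behind the black grip, with the grip end at about (400,235) in the crop, clear of everything. Next I descend onto the grip and close.

Call:
carry_out:
  increments:
    - [0,0.0055,0.05,0,0,0,-1]
    - [0,0,0.07,0,0,0,-1]
    - [0,0,0.07,0,0,0,-1]
    - [0,0,0.055,0,0,0,-1]
    - [0,0,0.01,0,0,0,-1]

```text
time: 3.52
position: [503.0, 19.3, 75.7]
tcp_rot: [-0.003, 0.795, 0.607, -0.003]
contact_force: [-1.3, -0.3, -0.2]
grip_width: 0.999
```

Call:
carry_out:
  increments:
    - [0,0,0,0,0,0,-1]
    - [0,0,0,0,0,0,-0.3]
    - [0,0,0,0,0,0,0]
    - [0,0,0,0,0,0,0.3]
    - [0,0,0,0,0,0,0.3]

```text
time: 3.93
position: [507.8, 19.2, 80.9]
tcp_rot: [0.001, 0.794, 0.607, 0.001]
contact_force: [0.3, -0.1, -0.0]
grip_width: 0.458
```

```bash
python3 - <<'E'
from plant import eyes
import pickle
from h import *
c=eyes.camera("scene"); pickle.dump(c,open(f"pics/scene2.pkl","wb"))
a=c["pixels"][170:300,140:300,::-1]; cv2.imwrite("pics/s2.png",cv2.resize(a,None,fx=4.5,fy=4.5,interpolation=cv2.INTER_CUBIC))
E
python3 st.py -60 0 77
```

```text
t 3.98 pos [507.5  19.4  80.6] fix [-63.3  -2.7  80.6] psi 1.3056 toolz [ 0.003 -0.    -1.   ] f [-0.2  0.6  0.2] w 0.368 j [-0.13  0.27  1.85  0.    1.03  0.13]
target [505.7  23.3  77. ] units [ 0.0083 -0.0069  0.009 ] rows min 0.1
```

View pics/s2.png

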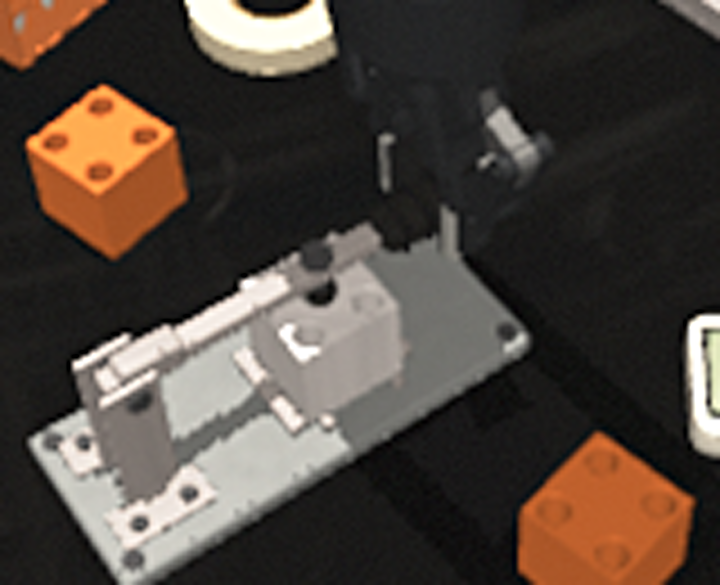

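The fingers straddle the grip, seen at about (405,215) in the crop. I trim the position by a few mm and then close.

Call:
carry_out:
  increments:
    - [0.01,-0.0055,0.009,0,0,0,0.3]
    - [0,0,0,0,0,0,1]
    - [0,0,0,0,0,0,1]
    - [0,0,0,0,0,0,1]
    - [0,0,0,0,0,0,1]

```text
time: 4.4
position: [506.7, 24.3, 76.1]
tcp_rot: [0.001, 0.794, 0.607, 0.001]
contact_force: [4.8, 1.9, -1.1]
grip_width: 0.248
```

Call:
carry_out:
  increments:
    - [0,0,0,0,0,0,1]
    - [0,0,0,0,0,0,1]
    - [0,0,0,0,0,0,1]

```text
time: 4.65
position: [506.7, 24.2, 76.1]
tcp_rot: [0.001, 0.794, 0.607, 0.001]
contact_force: [4.6, 2.0, -1.6]
grip_width: 0.247
```

```bash
python3 st.py -59 0 77
```

```text
t 4.65 pos [506.7  24.2  76.1] fix [-58.9  -0.7  76.1] psi 1.3057 toolz [ 0.003  0.    -1.   ] f [ 4.6  2.  -1.6] w 0.247 j [-0.12  0.27  1.85  0.    1.01  0.14]
target [506.   24.3  77. ] units [-0.0004 -0.0017 -0.0022] rows min 0.0
```

The grip is held: opening 0.247 × 85 ≈ 21 mm, force low. Next I follow the hinge arc (radius 154 mm), starting with a short stretch to check the force.

Call:
carry_out:
  increments:
    - [0.0019,0,-0.0384,0,0,0,1]
    - [0.0057,0,-0.0381,0,0,0,1]
    - [0.0095,0,-0.0373,0,0,0,1]

```text
time: 4.9
position: [508.3, 30.5, 121.3]
tcp_rot: [0.001, 0.794, 0.607, 0.001]
contact_force: [8.2, 2.2, -6.9]
grip_width: 0.243
```

```bash
python3 - <<'E'
from plant import eyes
import pickle
from h import *
c=eyes.camera("scene"); pickle.dump(c,open(f"pics/scene3.pkl","wb"))
a=c["pixels"][150:300,140:300,::-1]; cv2.imwrite("pics/s3.png",cv2.resize(a,None,fx=4,fy=4,interpolation=cv2.INTER_CUBIC))
E
python3 st.py -52 0 122.5
```

```text
t 4.95 pos [508.6  31.3 124. ] fix [-51.6  -0.6 124. ] psi 1.3063 toolz [ 0.002  0.    -1.   ] f [ 4.4  2.1 -2.8] w 0.246 j [-0.11  0.2   1.82  0.    1.12  0.16]
target [507.8  31.  122.5] units [-0.001  -0.0016  0.0037] rows min 0.0
```

View pics/s3.png

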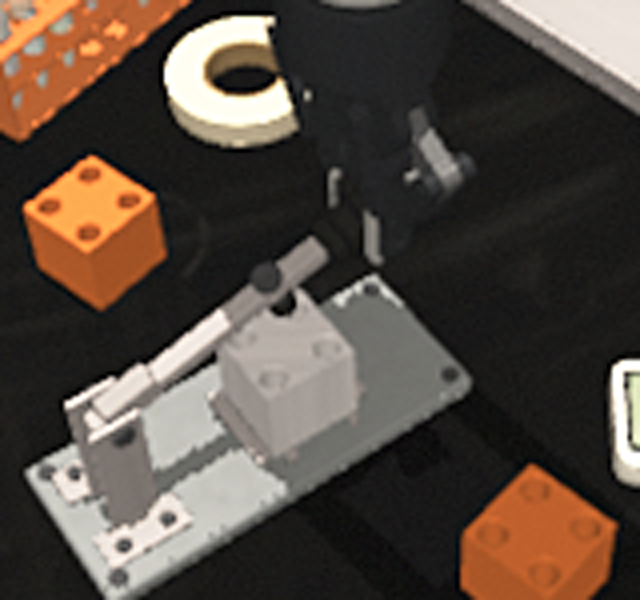

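The arm is lifting with the gripper: the grip sits between the fingers at about (350,230) in the crop, the block is still seated, and forces are under 11 N. I continue along the arc.

Call:
carry_out:
  increments:
    - [0.0132,0,-0.0362,0,0,0,1]
    - [0.0167,0,-0.0347,0,0,0,1]
    - [0.0201,0,-0.0328,0,0,0,1]
    - [0.0233,0,-0.0306,0,0,0,1]
    - [0.0262,0,-0.0282,0,0,0,1]

```text
time: 5.37
position: [518.2, 67.7, 185.6]
tcp_rot: [0.002, 0.794, 0.607, -0.001]
contact_force: [8.2, -2.0, -8.1]
grip_width: 0.248
```

```bash
python3 st.py -12.3 0 187.5
```

```text
t 5.37 pos [518.2  67.7 185.6] fix [-13.9  -0.3 185.6] psi 1.3058 toolz [ 0.001 -0.003 -1.   ] f [ 8.2 -2.  -8.1] w 0.248 j [-0.03  0.15  1.73 -0.    1.25  0.23]
target [518.3  69.3 187.5] units [ 0.0039 -0.0008 -0.0047] rows min 0.1
```

Call:
carry_out:
  increments:
    - [0.0289,0,-0.0254,0,0,0,1]
    - [0.0313,0,-0.0224,0,0,0,1]
    - [0.0334,0,-0.0191,0,0,0,1]
    - [0.0351,0,-0.0157,0,0,0,1]
    - [0.0365,0,-0.0122,0,0,0,1]

```text
time: 5.78
position: [534.9, 130.4, 223.6]
tcp_rot: [0.002, 0.795, 0.607, -0.002]
contact_force: [4.9, -4.5, -2.1]
grip_width: 0.246
```

```bash
python3 - <<'E'
from plant import eyes
import pickle
from h import *
c=eyes.camera("scene"); pickle.dump(c,open(f"pics/scene4.pkl","wb"))
a=c["pixels"][130:300,100:300,::-1]; cv2.imwrite("pics/s4.png",cv2.resize(a,None,fx=3.5,fy=3.5,interpolation=cv2.INTER_CUBIC))
E
python3 st.py 53.8 0 225.4
```

```text
t 5.83 pos [535.7 133.2 224.4] fix [ 53.8  -0.  224.4] psi 1.3067 toolz [ 0.    -0.003 -1.   ] f [ 2.5 -4.3  0.6] w 0.25 j [ 0.09  0.18  1.62 -0.    1.34  0.35]
target [535.6 133.1 225.4] units [-0.0001 -0.     -0.0026] rows min 0.0
```

View pics/s4.png

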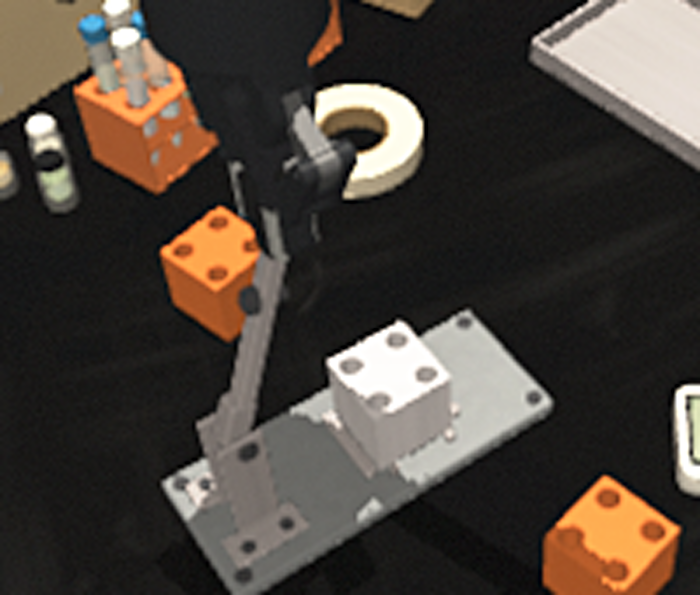

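The arm is near upright, still held at about (275,240) in the crop, and the block is seated and uncovered with its four holes visible. I continue past centre.

Call:
carry_out:
  increments:
    - [0.0375,0,-0.0084,0,0,0,1]
    - [0.0382,0,-0.0047,0,0,0,1]
    - [0.0385,0,-0.0008,0,0,0,1]
    - [0.0383,0,0.003,0,0,0,1]
    - [0.0379,0,0.0069,0,0,0,1]

```text
time: 6.25
position: [555.1, 206.2, 225.6]
tcp_rot: [0.001, 0.795, 0.607, -0.001]
contact_force: [1.9, -4.0, -0.3]
grip_width: 0.246
```

Call:
carry_out:
  increments:
    - [0.037,0,0.0106,0,0,0,1]
    - [0.0357,0,0.0142,0,0,0,1]

```text
time: 6.42
position: [562.9, 235.5, 215.4]
tcp_rot: [0.0, 0.794, 0.607, -0.0]
contact_force: [2.1, -3.6, 2.2]
grip_width: 0.244
```

```bash
python3 st.py 159 0 217
```

```text
t 6.42 pos [562.9 235.5 215.4] fix [159.7   0.6 215.4] psi 1.3056 toolz [ 0. -0. -1.] f [ 2.1 -3.6  2.2] w 0.244 j [ 0.25  0.3   1.48 -0.    1.35  0.52]
target [563.3 234.6 217. ] units [-0.0018  0.0014 -0.0041] rows min 0.0
```

The arm angle is about 2.0 rad. I open the fingers and back straight up.

Call:
carry_out:
  increments:
    - [0,0,0,0,0,0,0.2]
    - [0,0,0,0,0,0,-0.3]
    - [0,0,0,0,0,0,-0.3]
    - [0,0,0,0,0,0,-0.3]
    - [0,0,0,0,0,0,-0.3]

```text
time: 6.83
position: [562.4, 234.2, 215.9]
tcp_rot: [-0.0, 0.795, 0.607, 0.0]
contact_force: [0.3, 0.7, -0.3]
grip_width: 0.647
```

Call:
carry_out:
  increments:
    - [0,0,-0.04,0,0,0,-0.4]
    - [0,0,-0.08,0,0,0,-0.6]
    - [0,0,-0.08,0,0,0,-1]
    - [0,0,-0.05,0,0,0,-1]
    - [0,0,0,0,0,0,-1]

```text
time: 7.25
position: [565.3, 234.7, 323.2]
tcp_rot: [0.002, 0.795, 0.607, 0.006]
contact_force: [-0.1, 0.5, 1.3]
grip_width: 0.998
```

```bash
python3 - <<'E'
from plant import eyes
import pickle
from h import *
c=eyes.camera("scene"); pickle.dump(c,open(f"pics/scene5.pkl","wb"))
a=c["pixels"][110:300,80:300,::-1]; cv2.imwrite("pics/s5.png",cv2.resize(a,None,fx=3.1,fy=3.1,interpolation=cv2.INTER_CUBIC))
E
python3 st.py 0 0 317
```

```text
t 7.3 pos [564.3 234.4 320.2] fix [159.1  -1.  320.2] psi 1.3049 toolz [ 0.008  0.002 -1.   ] f [0.  0.5 0.1] w 0.998 j [0.25 0.23 1.36 0.   1.54 0.52]
target [521.5  81.2 317. ] units [-0.3978 -0.0025  0.0061] rows min 3.8
```

View pics/s5.png

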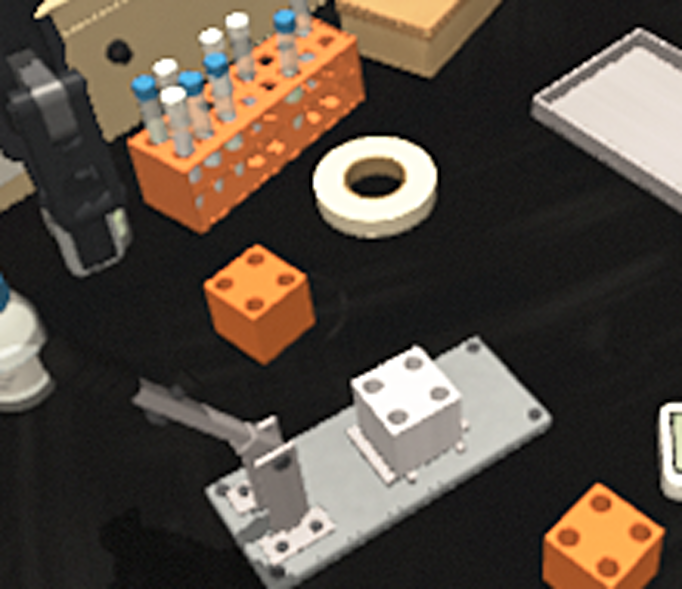

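The clamp arm now leans back open (black grip end near crop (130,390) in front of the dark floor), and the block still stands in its seat, top corners about (352,388), (415,347), (462,393), (402,432). Next I measure the block top and move above it.

```bash
python3 - <<'E'
from h import *
S=load("scene5")
uv=(np.array([(351,389),(415,347),(463,396),(400,436)])+.5)/3.1-.5+[80,110]
P=np.array([(25,-25,62),(-25,-25,62),(-25,25,62),(25,25,62)])
q,r=fit([(S,P,uv)],[521,81,1.3]);print(q,r.round(1).tolist())
c,s=np.cos(1.305),np.sin(1.305);d=q[:2]-[521.5,81.2];print(c*d[0]+s*d[1],-s*d[0]+c*d[1])
E
```

```text
[521.49111992  82.25185075   1.3835043 ] [[0.4, -0.3], [-0.1, 0.3], [-0.1, -0.4], [-0.1, 0.5]]
1.0125809715278433 0.28486599812051544
```

Call:
carry_out:
  increments:
    - [-0.08,0,0,0,0,0,-1]
    - [-0.08,0,0,0,0,0,-1]
    - [-0.08,0,0.02,0,0,0,-1]
    - [-0.08,0,0.05,0,0,0,-1]
    - [-0.08,0,0.05,0,0,0,-1]

```text
time: 7.72
position: [519.8, 78.6, 266.8]
tcp_rot: [0.0, 0.794, 0.607, 0.0]
contact_force: [-0.2, -0.0, -0.8]
grip_width: 0.999
```

```bash
python3 st.py 0 0 130
```

```text
t 7.72 pos [519.8  78.6 266.8] fix [ -3.    1.  266.8] psi 1.3055 toolz [ 0.001  0.    -1.   ] f [-0.2 -0.  -0.8] w 0.999 j [-0.01  0.08  1.64  0.    1.42  0.25]
target [521.5  81.2 130. ] units [0.0074 0.0023 0.3421] rows min 3.3
```

Call:
carry_out:
  increments:
    - [0.0074,0.002,0.08,0,0,0,-1]
    - [0,0,0.09,0,0,0,-1]
    - [0,0,0.09,0,0,0,-1]
    - [0,0,0.08,0,0,0,-1]
    - [0,0,0,0,0,0,-1]

```text
time: 8.13
position: [514.6, 82.1, 123.3]
tcp_rot: [-0.006, 0.795, 0.607, -0.007]
contact_force: [-1.8, 0.4, -0.5]
grip_width: 0.999
```

```bash
python3 - <<'E'
from plant import eyes
import pickle
from h import *
c=eyes.camera("scene"); pickle.dump(c,open(f"pics/scene6.pkl","wb"))
a=c["pixels"][130:300,130:300,::-1]; cv2.imwrite("pics/s6.png",cv2.resize(a,None,fx=3.5,fy=3.5,interpolation=cv2.INTER_CUBIC))
E
python3 st.py 0 0 40
```

```text
t 8.18 pos [517.3  82.3 126.8] fix [-1.000e-01  4.400e+00  1.268e+02] psi 1.3048 toolz [-0.012  0.    -1.   ] f [-0.2  0.2 -0.1] w 1.0 j [-0.01  0.24  1.77  0.    1.15  0.26]
target [521.5  81.2  40. ] units [0.0008 0.0135 0.2169] rows min 2.1
```

View pics/s6.png

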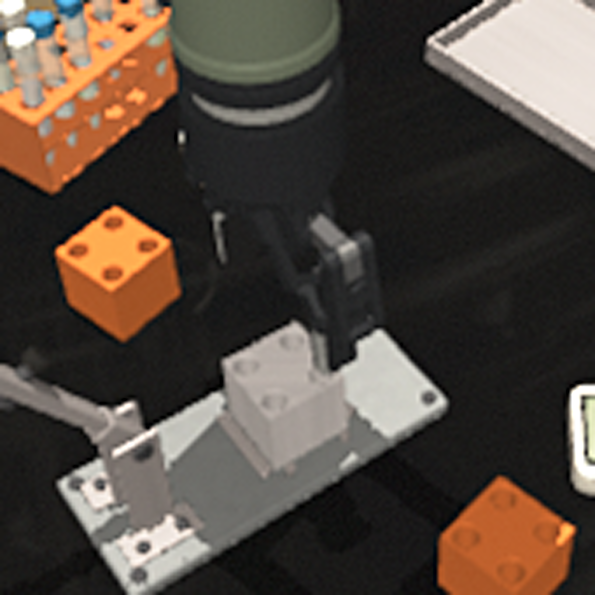

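The gripper is centred above the block, with the near finger at about (325,360) in the crop beyond the block's near face. I descend at a gentler pace.

Call:
carry_out:
  increments:
    - [0,0,0,0,0,0,-1]
    - [0,0,0.05,0,0,0,-1]
    - [0,0,0.05,0,0,0,-1]
    - [0,0,0.05,0,0,0,-1]
    - [0,0,0.04,0,0,0,-1]

```text
time: 8.6
position: [524.7, 82.6, 57.9]
tcp_rot: [0.002, 0.794, 0.607, 0.002]
contact_force: [0.5, -0.3, -0.2]
grip_width: 1.001
```

Call:
carry_out:
  increments:
    - [0,0,0.02,0,0,0,-1]
    - [0,0,0,0,0,0,-1]
    - [0,0,0,0,0,0,-1]

```text
time: 8.85
position: [523.7, 82.6, 49.5]
tcp_rot: [0.001, 0.794, 0.607, 0.001]
contact_force: [0.1, -0.9, 0.2]
grip_width: 0.999
```

```bash
python3 st.py 0 0 40
```

```text
t 8.85 pos [523.7  82.6  49.5] fix [ 1.9 -1.8 49.5] psi 1.3056 toolz [ 0.003  0.    -1.   ] f [ 0.1 -0.9  0.2] w 0.999 j [-0.01  0.36  1.8   0.    0.98  0.26]
target [521.5  81.2  40. ] units [-0.0049 -0.0045  0.0237] rows min 0.2
```

Call:
carry_out:
  increments:
    - [-0.004,-0.0045,0.023,0,0,0,-1]
    - [0,0,0,0,0,0,-0.6]
    - [0,0,0,0,0,0,-0.3]
    - [0,0,0,0,0,0,0]
    - [0,0,0,0,0,0,0.5]

```text
time: 9.27
position: [521.1, 81.4, 39.5]
tcp_rot: [0.001, 0.794, 0.607, 0.001]
contact_force: [-0.1, -0.3, 1.5]
grip_width: 0.575
```

Call:
carry_out:
  increments:
    - [0,0,0,0,0,0,1]
    - [0,0,0,0,0,0,1]
    - [0,0,0,0,0,0,1]
    - [0,0,0,0,0,0,1]
    - [0,0,0,0,0,0,1]

```text
time: 9.68
position: [521.1, 81.4, 39.4]
tcp_rot: [0.001, 0.794, 0.607, 0.001]
contact_force: [0.2, 0.0, 5.9]
grip_width: 0.575
```

```bash
python3 st.py 0 0 40
```

```text
t 9.68 pos [521.1  81.4  39.4] fix [ 0.1  0.5 39.4] psi 1.3055 toolz [ 0.002 -0.    -1.   ] f [0.2 0.  5.9] w 0.575 j [-0.01  0.37  1.81 -0.    0.95  0.26]
target [521.5  81.2  40. ] units [-0.0002  0.0011 -0.0014] rows min 0.0
```

The block is gripped (0.575 × 85 ≈ 49 mm). I lift it.

Call:
carry_out:
  increments:
    - [0,0,-0.03,0,0,0,1]
    - [0,0,-0.05,0,0,0,1]
    - [0,0,-0.06,0,0,0,1]
    - [0,0,-0.06,0,0,0,1]
    - [0,0,0,0,0,0,1]

```text
time: 10.1
position: [522.4, 81.6, 122.6]
tcp_rot: [0.002, 0.794, 0.607, 0.003]
contact_force: [1.2, 0.1, -2.0]
grip_width: 0.578
```

```bash
python3 - <<'E'
from plant import eyes
import pickle
from h import *
c=eyes.camera("scene"); pickle.dump(c,open(f"pics/scene7.pkl","wb"))
a=c["pixels"][100:300,80:350,::-1]; cv2.imwrite("pics/s7.png",cv2.resize(a,None,fx=2.8,fy=2.8,interpolation=cv2.INTER_CUBIC))
# tray centre in the fixture frame
q=(521.5,81.2,1.305); d=np.array([571-q[0],-294.5-q[1]]);C,s=np.cos(q[2]),np.sin(q[2])
print(C*d[0]+s*d[1],-s*d[0]+C*d[1])
E
python3 st.py -349.6 -146.3 115
```

```text
-349.50423277123764 -146.449756828028
t 10.15 pos [521.2  81.6 120.4] fix [  0.3   0.4 120.4] psi 1.3057 toolz [ 0.004  0.    -1.   ] f [ 0.1  0.4 -3.2] w 0.575 j [-0.01  0.24  1.78  0.    1.12  0.26]
target [ 570.8 -294.6  115. ] units [-0.875  0.366  0.014] rows min 9.1
```

View pics/s7.png

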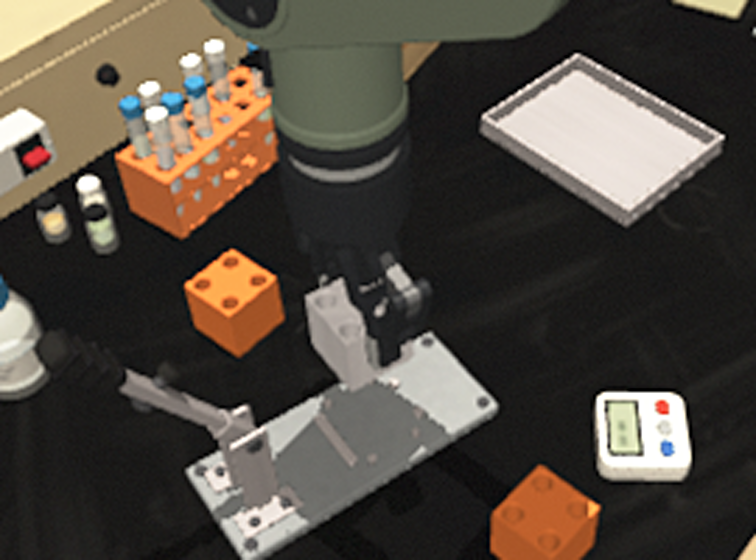

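The block hangs in the fingers at about (340,325) in the crop, the clamp stays open, and the force reading of −3.2 N matches the block's weight. The empty tray is at (600,140). I carry the block over.

Call:
carry_out:
  increments:
    - [-0.03,0.0125,0,0,0,0,1]
    - [-0.055,0.023,0,0,0,0,1]
    - [-0.06,0.025,0,0,0,0,1]
    - [-0.06,0.025,0,0,0,0,1]
    - [-0.06,0.025,0,0,0,0,1]

```text
time: 10.57
position: [532.4, -33.6, 115.6]
tcp_rot: [-0.002, 0.794, 0.608, -0.002]
contact_force: [-0.1, 0.2, -4.7]
grip_width: 0.573
```

Call:
carry_out:
  increments:
    - [-0.06,0.025,0,0,0,0,1]
    - [-0.06,0.025,0,0,0,0,1]
    - [-0.06,0.025,0,0,0,0,1]
    - [-0.06,0.025,0,0,0,0,1]
    - [-0.06,0.025,0,0,0,0,1]

```text
time: 10.98
position: [549.2, -162.4, 115.3]
tcp_rot: [-0.003, 0.795, 0.607, -0.002]
contact_force: [-0.3, 0.4, -3.5]
grip_width: 0.58
```

Call:
carry_out:
  increments:
    - [-0.06,0.025,0,0,0,0,1]
    - [-0.06,0.025,0,0,0,0,1]
    - [-0.06,0.025,0,0,0,0,1]
    - [-0.06,0.025,0,0,0,0,1]
    - [-0.04,0.017,0,0,0,0,1]

```text
time: 11.4
position: [565.2, -283.9, 115.1]
tcp_rot: [-0.002, 0.795, 0.607, -0.001]
contact_force: [-0.8, -0.2, -2.6]
grip_width: 0.577
```

Call:
carry_out:
  increments:
    - [-0.02,0.009,0,0,0,0,1]
    - [0,0,0,0,0,0,1]
    - [0,0,0,0,0,0,1]

```text
time: 11.65
position: [567.4, -289.5, 116.4]
tcp_rot: [-0.002, 0.795, 0.607, -0.0]
contact_force: [-0.3, 0.6, -3.4]
grip_width: 0.583
```

```bash
python3 - <<'E'
from plant import eyes
import pickle
from h import *
for n in ("scene","top"):
    c=eyes.camera(n); pickle.dump(c,open(f"pics/{n}8.pkl","wb"))
    a=c["pixels"]; a=a[80:230,200:390] if n=="scene" else a[120:240,290:420]
    cv2.imwrite(f"pics/{n}8.png",cv2.resize(a[:,:,::-1],None,fx=4,fy=4,interpolation=cv2.INTER_CUBIC))
E
python3 st.py -349.6 -146.3 36
```

```text
t 11.75 pos [ 568.  -288.6  117.3] fix [-344.6 -142.   117.3] psi 1.3064 toolz [-0.002  0.002 -1.   ] f [ 0.9  1.1 -4.5] w 0.571 j [-0.61  0.46  1.49  0.    1.2  -0.34]
target [ 570.8 -294.6   36. ] units [-0.0128  0.0114  0.2032] rows min 2.0
```

View pics/scene8.png

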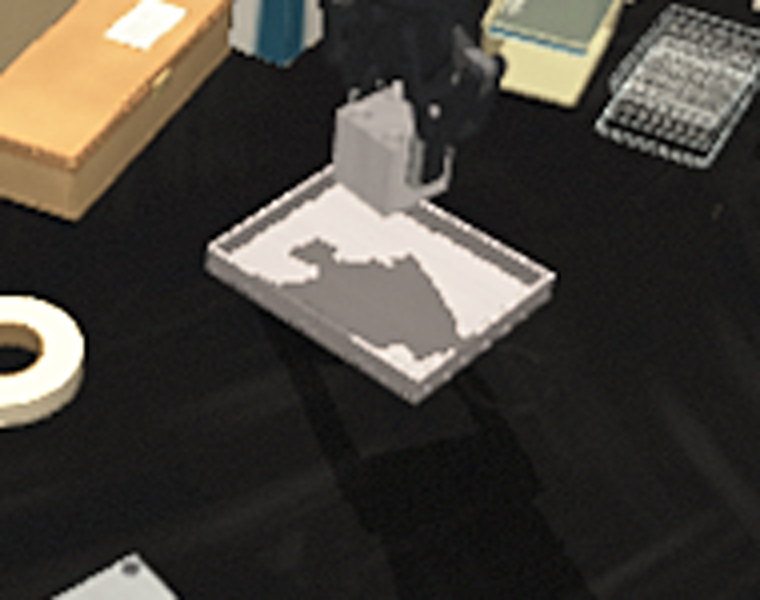

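The block hangs above the tray with its underside near crop (390,205). I lower it in stages, correcting xy slightly.

Call:
carry_out:
  increments:
    - [-0.012,0.011,0.03,0,0,0,1]
    - [0,0,0.045,0,0,0,1]
    - [0,0,0.045,0,0,0,1]
    - [0,0,0.035,0,0,0,1]
    - [0,0,0.015,0,0,0,1]

```text
time: 12.17
position: [570.1, -294.1, 47.0]
tcp_rot: [-0.003, 0.794, 0.608, -0.001]
contact_force: [-1.3, 0.3, -4.5]
grip_width: 0.574
```

Call:
carry_out:
  increments:
    - [0,0,0,0,0,0,1]
    - [0,0,0,0,0,0,1]
    - [0,0,0,0,0,0,1]

```text
time: 12.42
position: [572.8, -296.6, 51.7]
tcp_rot: [0.001, 0.794, 0.607, 0.0]
contact_force: [0.2, -0.1, -3.7]
grip_width: 0.577
```

```bash
python3 st.py -349.6 -146.3 33
```

```text
t 12.42 pos [ 572.8 -296.6   51.7] fix [-351.1 -148.7   51.7] psi 1.3058 toolz [ 0.002 -0.001 -1.   ] f [ 0.2 -0.1 -3.7] w 0.577 j [-0.61  0.56  1.5  -0.    1.09 -0.35]
target [ 570.8 -294.6   33. ] units [ 0.0037 -0.0062  0.0468] rows min 0.5
```

Call:
carry_out:
  increments:
    - [0.003,-0.006,0.01,0,0,0,1]
    - [0,0,0.012,0,0,0,1]
    - [0,0,0.012,0,0,0,1]
    - [0,0,0.008,0,0,0,1]
    - [0,0,0,0,0,0,1]

```text
time: 12.83
position: [569.0, -293.8, 32.6]
tcp_rot: [-0.001, 0.794, 0.607, -0.0]
contact_force: [0.5, 0.6, -3.1]
grip_width: 0.576
```

Call:
carry_out:
  increments:
    - [0,0,0.002,0,0,0,1]
    - [0,0,0,0,0,0,1]
    - [0,0,0,0,0,0,1]

```text
time: 13.08
position: [570.0, -294.5, 33.1]
tcp_rot: [0.0, 0.794, 0.607, 0.0]
contact_force: [-0.0, 1.1, -2.3]
grip_width: 0.576
```

```bash
python3 st.py -349.6 -146.3 31.4
```

```text
t 13.08 pos [ 570.  -294.5   33.1] fix [-349.8 -145.5   33.1] psi 1.3055 toolz [ 0. -0. -1.] f [-0.   1.1 -2.3] w 0.576 j [-0.61  0.58  1.51  0.    1.05 -0.35]
target [ 570.8 -294.6   31.4] units [0.0004 0.002  0.0044] rows min 0.0
```

Call:
carry_out:
  increments:
    - [0,0,0.002,0,0,0,1]
    - [0,0,0.002,0,0,0,1]
    - [0,0,0,0,0,0,1]
    - [0,0,0,0,0,0,1]

```text
time: 13.42
position: [570.0, -294.5, 31.5]
tcp_rot: [0.0, 0.794, 0.607, 0.0]
contact_force: [0.1, 0.2, -2.7]
grip_width: 0.58
```

```bash
python3 st.py -349.6 -146.3 31.4
```

```text
t 13.42 pos [ 570.  -294.5   31.5] fix [-349.7 -145.5   31.5] psi 1.3055 toolz [ 0. -0. -1.] f [ 0.1  0.2 -2.7] w 0.58 j [-0.61  0.58  1.51  0.    1.05 -0.35]
target [ 570.8 -294.6   31.4] units [0.0003 0.0021 0.0003] rows min 0.0
```

Call:
carry_out:
  increments:
    - [0,0,0.002,0,0,0,1]
    - [0,0,0.001,0,0,0,1]
    - [0,0,0,0,0,0,1]
    - [0,0,0,0,0,0,1]

```text
time: 13.75
position: [570.0, -294.5, 31.5]
tcp_rot: [0.0, 0.794, 0.607, 0.0]
contact_force: [-2.7, 2.2, 5.2]
grip_width: 0.571
```

Call:
carry_out:
  increments:
    - [0,0,0.002,0,0,0,1]
    - [0,0,0,0,0,0,1]
    - [0,0,0,0,0,0,1]

```text
time: 14.0
position: [570.0, -294.5, 31.5]
tcp_rot: [0.0, 0.794, 0.607, -0.0]
contact_force: [-5.1, 3.1, 9.9]
grip_width: 0.578
```

The force has turned upward (+9.9 N), so the block is standing on the tray floor. I open the fingers and retreat upward.

Call:
carry_out:
  increments:
    - [0,0,0,0,0,0,-0.2]
    - [0,0,0,0,0,0,-0.5]
    - [0,0,0,0,0,0,-0.8]
    - [0,0,0,0,0,0,-1]
    - [0,0,0,0,0,0,-1]

```text
time: 14.42
position: [569.9, -294.4, 29.2]
tcp_rot: [-0.0, 0.794, 0.607, -0.0]
contact_force: [0.6, 0.1, -0.3]
grip_width: 0.998
```

Call:
carry_out:
  increments:
    - [0,0,0,0,0,0,-1]
    - [0,0,-0.02,0,0,0,-1]
    - [0,0,-0.05,0,0,0,-1]
    - [0,0,-0.08,0,0,0,-1]
    - [0,0,-0.08,0,0,0,-1]

```text
time: 14.83
position: [568.9, -293.7, 121.4]
tcp_rot: [-0.002, 0.794, 0.607, -0.0]
contact_force: [0.5, -0.6, -0.8]
grip_width: 1.001
```

Call:
carry_out:
  increments:
    - [0,0,-0.08,0,0,0,-1]
    - [0,0,-0.08,0,0,0,-1]
    - [0,0,-0.04,0,0,0,-1]
    - [0,0,0,0,0,0,-1]
    - [0,0,0,0,0,0,-1]

```text
time: 15.25
position: [570.6, -294.8, 203.4]
tcp_rot: [0.002, 0.794, 0.607, 0.001]
contact_force: [0.6, -0.1, -1.0]
grip_width: 0.999
```

```bash
python3 - <<'E'
from plant import eyes
import pickle
from h import *
c=eyes.camera("scene"); pickle.dump(c,open("pics/scene9.pkl","wb"))
cv2.imwrite("pics/scene9.png",cv2.resize(c["pixels"][60:310,80:390,::-1],None,fx=2.4,fy=2.4,interpolation=cv2.INTER_CUBIC))
E
python3 st.py
```

```text
t 15.3 pos [ 569.5 -294.1  201.2] fix [-349.5 -144.9  201.2] psi 1.3056 toolz [-0.  0. -1.] f [-0.6  0.3  0.3] w 0.999 j [-0.61  0.38  1.41 -0.    1.35 -0.35]
```

View pics/scene9.png

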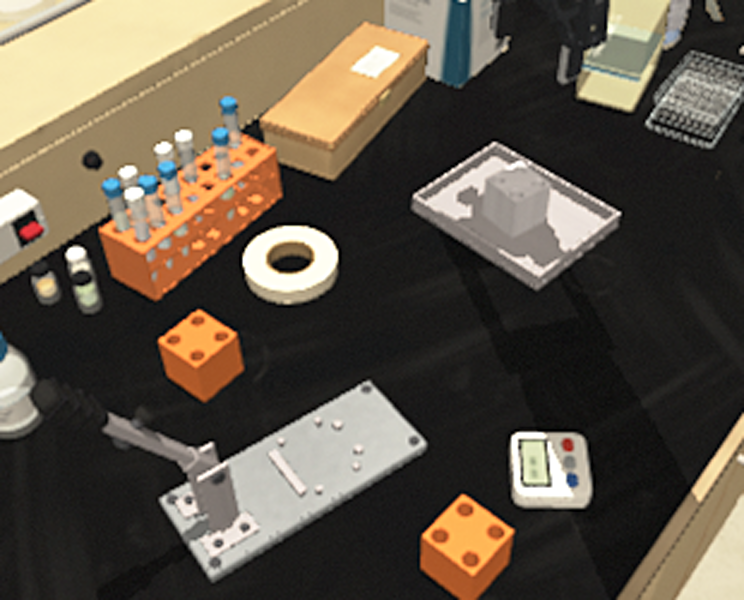

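The block stands upright near the tray's middle, at about (515,205), and the clamp leans back open with its grip at about (70,405). I check both by projection before handing in.

```bash
python3 - <<'E'
from h import *
S=load("scene9"); q=(521.5,81.2,1.305)
for th in (1.57,1.85,2.1):
    print(th,((proj(S,place(q,[(95-153*np.cos(th),0,82+153*np.sin(th))]))-[80,60]+.5)*2.4).round(0))
b=[(x,y,z) for z in (4,54) for x,y in ((25,25),(25,-25),(-25,-25),(-25,25))]
print(((proj(S,place((570,-294.5,1.305),b))-[80,60]+.5)*2.4).round(0).tolist())
cv2.imwrite("pics/z9.png",cv2.resize(S["pixels"][115:185,245:345,::-1],None,fx=7,fy=7,interpolation=cv2.INTER_CUBIC))
E
```

```text
1.57 [[177. 332.]]
1.85 [[118. 367.]]
2.1 [[ 72. 408.]]
[[513.0, 239.0], [483.0, 214.0], [518.0, 197.0], [547.0, 221.0], [517.0, 203.0], [487.0, 178.0], [522.0, 161.0], [553.0, 185.0]]
```

View pics/z9.png

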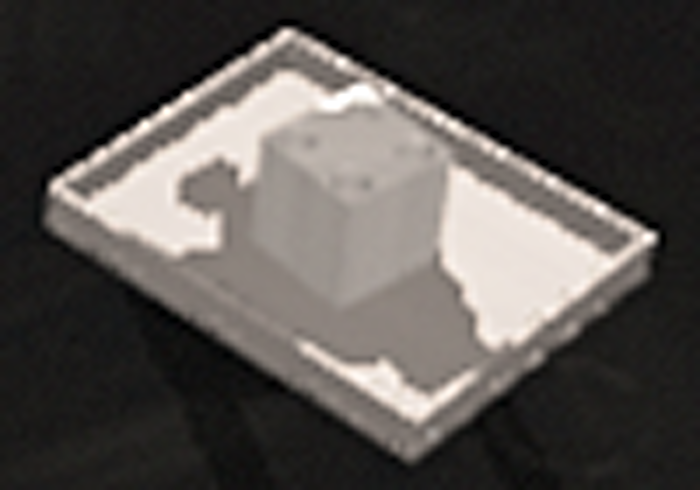

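The grip projects at (72,408) for 2.1 rad, which matches the picture. The block is upright on the tray floor with its corners within about 2 mm of prediction, and the gripper is clear. I hand the job in.

```bash
python3 -c "
from plant import manip
print(manip.sign_off())"
```

```text
the job is handed in; nothing more can be done
None
```

The clamp arm is open on its stop and the tube block stands upright on the tray floor. I handed the job in about 15 s into the run; the sign-off gives no verdict.

- **Clamp:** I gripped the black end grip, followed its hinge arc past centre to about 2.0 rad and let go. It fell back and stayed open. In the last picture the grip is at about (70,405), and a 2.1 rad angle projects to (72,408).
- **Block:** It was still in its seat when I released the clamp. I lifted it out, carried it over and lowered it until the force turned upward (about 10 N), then opened the fingers. In the last picture it is near the tray's centre, with its corners within about 2–3 mm of where I expected them.
- **Robot:** The gripper finished open, about 170 mm above its release height, with contact force near zero. The highest force I read was about 12 N.

No check failed. The scene and top cameras disagreed by about 3 mm on the fixture and 3–5 mm on the tray. The tray's first scene-camera fit used mismatched corners, so I left it out. I mostly used the top-view poses, which the grasps and the placing bore out.

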